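Clamp a strain-gauge bond: slide the jaw till it binds, then screw tight

TASK

On the sloped blue stand a mortar prism has a freshly glued strain gauge under its small aluminium pressure plate. Slide the hold-down clamp's jaw down its bar, holding it by the collar, and press moderately until the foot bears on the plate and the jaw cocks and stays bound on the bar when you let go; then screw the red handle clockwise about one turn more, so that it holds the plate firmly without crushing the gauge, and leave it so. Do not shift the prism, and leave the other things on the bench as they stand.

Things in the scene. Friction and masses are not known exactly. Their poses are not given: they have to be found in the camera images.
- stand: Blue welded steel stand, 190 x 190 mm, fixed. Origin: centre of its footprint on the bench. Its x axis points horizontally uphill (at yaw 0 away from the robot). On it lies a steel bed sloping 30 degrees down towards -x; the bed's normal, tilted 30 degrees from vertical towards -x, is also the direction of the clamp's bar and of its screw
- pad_target (a point): Point where the screw's axis meets the top of the unloaded pressure plate, 50 mm off the bed. Its axes: x up the slope, y across, z the bed's normal. The bar's axis runs parallel to this z, 90 mm up the slope (+x)
- specimen: Grey mortar prism 40 x 160 x 40 mm, loose, lying across the slope against a ledge 16 mm high. Origin: centre of its underside; y along its length, z the bed's normal
- pressure_plate: Aluminium plate 30 x 34 x 6 mm on a rubber pad (about 40 N squeezes it 1 mm), attached to the prism's top middle. Origin: centre of its underside; z the bed's normal
- sliding_jaw: The clamp's free jaw, carrying collar, arm and screw. Origin: on the bar's axis, middle of the collar; z along the bar, off the bed. It starts 10 to 25 mm too high. A drag keeps it where it is left: it slides with about 4 to 8 N if held square by the collar; a push far out on the arm only jams it
- collar_top (a point): Centre of the top of the jaw's dark steel collar, on the bar's axis. The collar is 45 mm (along the slope) x 26 mm (across) x 56 mm high, and can be pinched across its 26 mm; the bar (22 x 8 mm) sticks out of it by up to 33 mm when the jaw is down. The arm (18 mm wide, 28 mm high, its top 14 mm lower) runs from the collar down the slope to the screw
- jaw_tilt (a joint): Tilt of the jaw on the bar (rad): negative while it hangs free, arm end drooping (about -0.03); positive with the arm end lifted. Bound on the bar from about +0.025; a little more as the screw loads it, about 0.044 at 40 N
- screw (a joint): Turn of the screw (rad), growing clockwise seen from the handle, which drives the foot out 4 mm per turn (starts somewhere in 0.5 to 7, ends at 44). It turns with 0.03 N m when free and 0.1 to 0.2 N m once the foot bears hard. From a jaw pressed on with 15 N, nine tenths of a turn gives about 40 N
- handle_grip (a point): Point on the screw's axis in the red round plastic handle (30 mm diameter, 66 mm long), 18 mm below its top. Clear all round; the handle sinks 4 mm per turn as it is screwed down
- clamp_pad: Steel pressure foot, 24 mm diameter, on the screw's lower end. It tips on its ball and turns with the screw. Origin: the ball, on the screw's axis, 9 mm above its face
- pad_face (a point): Centre of the underside of the pressure foot: it must come down to pad_target
- graduate: Clear measuring cylinder 28 mm diameter, 195 mm high, blue eight-sided foot 64 mm wide; leave alone. Origin: centre of its underside
- spare_prism: Second mortar prism 40 x 160 x 40 mm lying on the bench; leave alone. Origin: centre of its underside
- hardener: Brown bottle 48 mm diameter, 105 mm high; leave alone. Origin: centre of its underside
- beaker: Clear beaker 68 mm diameter, 85 mm high; leave alone. Origin: centre of its underside
There are look-alikes about, which are no part of the job. What is shaped like the specimen but turquoise or yellow is not meant.

How it is judged (in metres and radians):
On the way:
1. the jaw is slid down so that its foot bears on the plate, and it stays there let go, tilted and bound on the bar, not yet loaded hard (contact force between clamp_pad and pressure_plate between 0.3 and 15 N and value of joint jaw_tilt above 0.01 rad and contact force between the fingers and sliding_jaw below 0.2 N), for 0.2 s.
At the end, for the whole second after the job is handed in: the foot presses on the plate with 25 to 70 N, the jaw is still and bound on the bar with its arm end lifted (tilt above 0.015 rad), and the prism lies within 8 mm of where it was (contact force between clamp_pad and pressure_plate between 25 and 70 N and value of joint jaw_tilt above 0.015 rad and distance of specimen from where it was at the start of the episode below 0.008 m and linear speed of sliding_jaw below 0.005 m/s); the robot touches nothing.
It fails at once if the gauge is crushed (over 110 N on the plate) (contact force between clamp_pad and pressure_plate above 110 N).
It fails at once if another thing on the bench is shifted by 40 mm or knocked over (distance of any of graduate, spare_prism, hardener, beaker from where it was at the start of the episode above 0.04 m or angle between any of graduate, hardener, beaker's own z axis and vertical above 0.6 rad).
It also fails if it takes over 62 s, if anything falls off the work surface, if the arm or the gripper's body presses on something with over 40 N, if the wrist force passes 120 N, or if a joint passes its speed limit or range.

ROBOT

A 6-joint arm with a two-finger parallel gripper is mounted at the origin on the work surface. World frame = base frame: x ahead of the robot, y to its left, z up, the work surface at z = 0. Lengths are in m, angles in degrees, forces in N, time in s.
With the tool pointing down it reaches from about 0.35 to 0.875 m from the base axis. Payload 4.2 kg.
Tool frame: the origin (TCP) lies on the front face of the gripper's body, between the roots of the fingers; the fingertips stand 70 mm ahead of it and the grasp point (between the pads) lies 51 mm ahead of it; z points along the fingers, y is the line along which they close (so a half turn about z gives the same grasp; the last joint's range is limited). The gripper opens to 87 mm and grips with 3 to 60 N. Pads are 19 mm wide; open, the fingers measure 117 mm over their backs; the gripper's body (75 mm by 190 mm) begins 51 mm behind the grasp point.
Start: joints at [-48.839, 22.042, 0.453, 0, -68.411, -14.817], TCP at [0.277, -0.56, 0.292] pointing down, gripper open.
Joint ranges: [-179.83, 179.83], [-69.29, 118.12], [-61.27, 80.66], [-181.25, 117.63], [-171.15, -9.14], [-177.46, 177.46]. Speed limits (degrees/s): [159.86, 159.86, 180, 180, 180, 180].

INTERFACE

Orientations are given as a 3x3 rotation matrix whose columns are the frame's x, y, z axes.
In Python, from station import r gives the robot as it stands.
- The arm moves only by the shell command python3 -m pendant 'ROWS' [OPENING]. ROWS is JSON, a list of rows, each a list of 2 entries, a list of its own where there are three numbers: the shift along the tool's x, y, z in mm, then the turn, a rotation vector about the tool's x, y, z in rad. A call has 1 to 10 rows; each row is the pose to reach, as a shift and turn from the pose commanded when the call began, along the tool's axes at that moment; what a row does not reach only later rows make up. A row lasts 1/10 s, in which the tool goes at most 50 mm and 8.59 degrees, less where a joint would pass 70% of its speed; a pose out of reach is approached as far as the arm can. A call with a gripper value outside its range is refused whole. OPENING is the opening, from 0 (shut) to 1 (fully open), set as the call begins (- or left out, the last holds). The fingers move at their own pace and stop on an object; the grip force is fixed at half the most. Time passes only in rows, so rows that repeat a pose let the fingers close. It gives the time, the measured TCP pose, the force, the opening and the grip force at its end, in the units of the state.
- r.sense(): the state, without advancing time (a new reading comes with each control period).
- r.capture(name): name is "side" or "top"; returns a dict with "frame" (400x640x3 uint8, red, green, blue), "vertical_fov" (degrees; the focal length in pixels is half the picture's height over the tangent of half this angle, whatever the lens; pixels are square), "cx", "cy" (the principal point, pixels), "distortion" ([k1, k2, p1, p2, k3] as OpenCV has them; the pictures are not rectified), "rvec" (rotation vector, rad) and "tvec" (3), from world to camera coordinates, as OpenCV has them. Camera axes: x right, y down, z forward; pixel columns grow to the right and rows downward; lengths in m; the calibration is good to about 2 mm. A picture is of the moment at which its call begins. There is no depth.
- r.finish_job(): hands the job in; it is judged then, once.
The state is a dict: "time_s": time; "joints": joint angles; "joint_velocities": joint speeds; "effort": joint torques, N m; "tcp_pos": TCP position; "ee_rot": TCP orientation; "wrist_force": force on the tool from outside, world axes, zero at the start; "moment": the same for the moment, N m; "gripper_width": opening from 0.0 (shut) to 1.0 (fully open); "gripper_force": force on a finger pad.
Only numpy, scipy, OpenCV 4.12 (cv2) and the standard library are available. Lean on these libraries where they do the work, as an engineer would, in place of code of your own. Each camera call takes 0.05 s, during which the arm holds its last target. There are 200 camera calls.

## Working session

There is one attempt and no reset: what is moved stays moved. The work goes in short steps, Python scripts to look and compute and a shell command to move; the robot and the scene stay as the last step left them, time stands still between calls to the robot, and variables do not carry over. Pictures are saved under pics/ and viewed, at most 10 in all, crops included, and the job is handed in when it is done.

```bash
mkdir -p pics; cat > h.py <<'E'
import numpy as np, cv2
from station import r
def cam(n):
    c=r.capture(n); f=c["frame"]; F=f.shape[0]/2/np.tan(np.radians(c["vertical_fov"])/2)
    K=np.array([[F,0,c["cx"]],[0,F,c["cy"]],[0,0,1.]]); c["K"]=K; c["D"]=np.array(c["distortion"],float)
    c["R"]=cv2.Rodrigues(np.array(c["rvec"],float))[0]; c["t"]=np.array(c["tvec"],float).ravel(); c["o"]=-c["R"].T@c["t"]
    return c
def ray(c,uv):
    p=cv2.undistortPoints(np.array([[uv]],float),c["K"],c["D"]).ravel(); d=c["R"].T@np.array([p[0],p[1],1]); return c["o"],d/np.linalg.norm(d)
def onz(c,uv,z):
    o,d=ray(c,uv); return o+d*(z-o[2])/d[2]
def tri(a,ua,b,ub):
    o1,d1=ray(a,ua); o2,d2=ray(b,ub)
    s=np.linalg.lstsq(np.c_[d1,-d2],o2-o1,rcond=None)[0]; p,q=o1+s[0]*d1,o2+s[1]*d2
    return (p+q)/2, np.linalg.norm(p-q)
def proj(c,P): return cv2.projectPoints(np.array(P,float).reshape(-1,1,3),np.array(c["rvec"],float),c["t"],c["K"],c["D"])[0].reshape(-1,2)
E
python3 - <<'E'
from h import *
np.set_printoptions(precision=3,suppress=True)
for n in("side","top"):
    c=cam(n); cv2.imwrite(f"pics/{n}0.png",c["frame"][:,:,::-1]); print(n,c["o"],c["R"][2],c["K"][0,0])
s=r.sense(); print(s)
E
```

```text
side [0.128 0.645 1.108] [ 0.357 -0.511 -0.782] 442.91648588983554
top [0.408 0.053 1.064] [ 0.185  0.008 -0.983] 424.78651093495705
{'time_s': 0.1, 'joints': array([-48.838,  22.084,   0.389,  -0.024, -68.412, -14.815]), 'joint_velocities': array([-0.048, -0.155,  0.149,  0.094, -0.019, -0.035]), 'effort': array([  0.   , -39.169,  18.794,   4.232,   0.013,  -0.   ]), 'tcp_pos': array([ 0.277, -0.56 ,  0.291]), 'ee_rot': array([[-0.896, -0.444, -0.001],
       [-0.444,  0.896,  0.002],
       [ 0.   ,  0.002, -1.   ]]), 'wrist_force': array([ 0.397, -0.664, -0.518]), 'moment': array([ 0.019, -0.047,  0.024]), 'gripper_force': 0.0, 'gripper_width': 1.0000922784998825}
```

View pics/side0.png

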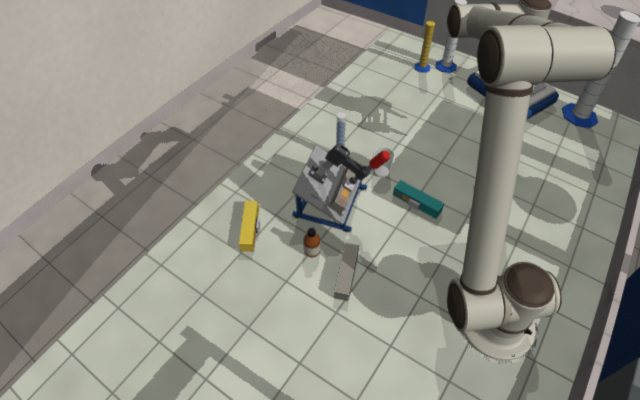

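View pics/top0.png

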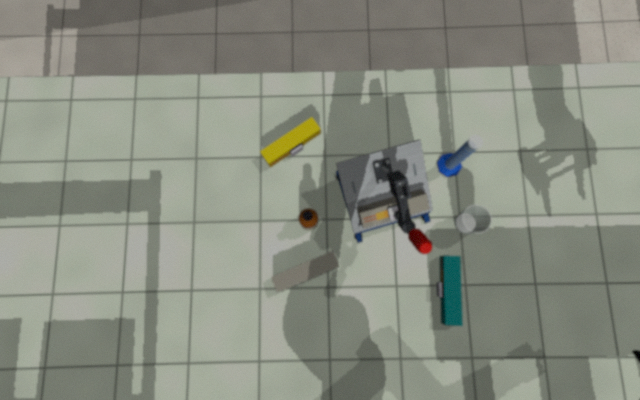

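Side picture: the clamp on the blue stand is around (335,180), with its red handle at (380,160). Top picture: the collar is near (385,170), the handle at (421,241) and the prism at (395,210). Look-alikes for the specimen are the yellow block (249,226 side), the turquoise block (418,198 side) and the grey spare prism on the bench (347,268 side). The specimen is the grey prism on the slope. Next, close crops.

```bash
cat > crop.py <<'E'
from h import *
def crop(c,x0,y0,w,h,s,name,step=10):
    im=cv2.resize(c["frame"][y0:y0+h,x0:x0+w,::-1],None,fx=s,fy=s,interpolation=cv2.INTER_CUBIC)
    for x in range(x0,x0+w,step):
        cv2.line(im,((x-x0)*s,0),((x-x0)*s,6),(0,255,0),1); cv2.putText(im,str(x),((x-x0)*s,16),0,.35,(0,255,0),1)
    for y in range(y0,y0+h,step):
        cv2.line(im,(0,(y-y0)*s),(6,(y-y0)*s),(0,255,0),1); cv2.putText(im,str(y),(8,(y-y0)*s+4),0,.35,(0,255,0),1)
    cv2.imwrite("pics/"+name,im)
E
python3 - <<'E'
from crop import *
a=cam("side"); crop(a,285,105,120,130,5-1,"sidec.png") if 0 else crop(a,285,105,125,120,5,"sidec.png")
b=cam("top"); crop(b,330,130,115,120,5,"topc.png")
for n,c in(("side",a),("top",b)):
    h=cv2.cvtColor(c["frame"],cv2.COLOR_RGB2HSV); m=(((h[:,:,0]<6)|(h[:,:,0]>174))&(h[:,:,1]>170)&(h[:,:,2]>80)).astype(np.uint8)
    k,l,st,ce=cv2.connectedComponentsWithStats(m); i=1+st[1:,4].argmax(); ys,xs=np.where(l==i)
    print(n,st[i],ce[i],cv2.boxPoints(cv2.minAreaRect(np.c_[xs,ys].astype(np.float32))).tolist())
E
```

```text
side [370 151  20  17 186] [379.43548387 159.25806452] [[368.11474609375, 162.7377166748047], [384.63934326171875, 148.9672088623047], [390.6229248046875, 156.1475372314453], [374.09832763671875, 169.9180450439453]]
top [415 230  17  23 180] [423.41111111 244.02777778] [[412.300048828125, 230.90000915527344], [424.60003662109375, 226.8000030517578], [432.4000244140625, 250.1999969482422], [420.10003662109375, 254.3000030517578]]
```

View pics/sidec.png

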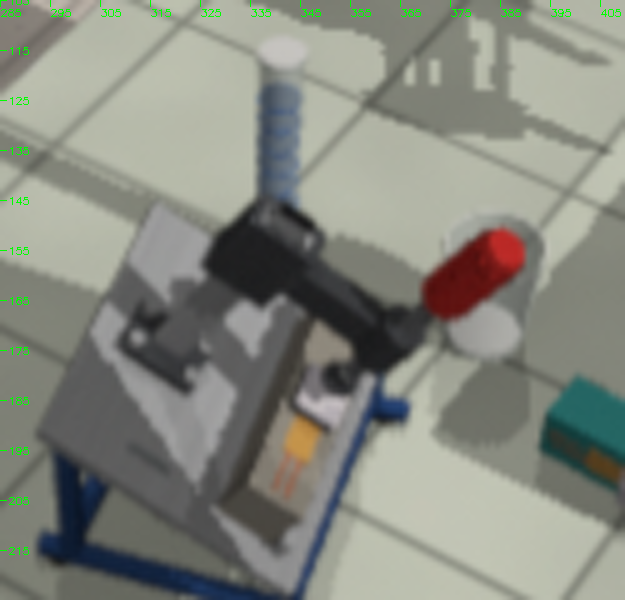

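View pics/topc.png

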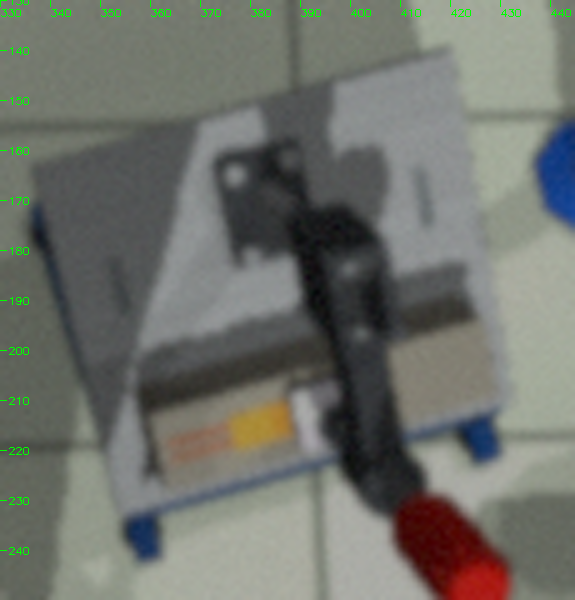

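The crops show the bed corners in side at (292.4,192), (316,145) and (345,224). In top they are at (336.6,163.6), (420.6,139.4), (355,233) and (431.4,212). The handle cap is at side (386.5,155) / top (426,247). The dark collar is at side (337,155) / top (398,180), with the bright bar stub at side (341,150), and the specimen lies under the arm. Triangulating now.

```bash
python3 - <<'E'
from h import *
np.set_printoptions(precision=4,suppress=True)
a=cam("side"); b=cam("top"); cap=[]
for c in(a,b):
    h=cv2.cvtColor(c["frame"],cv2.COLOR_RGB2HSV); red=((h[:,:,0]<6)|(h[:,:,0]>174))&(h[:,:,1]>150)
    v=h[:,:,2][red]; T=(v.min()+v.max())/2; m=(red&(h[:,:,2]>cv2.threshold(v,0,255,cv2.THRESH_OTSU)[0])).astype(np.uint8)
    k,l,st,ce=cv2.connectedComponentsWithStats(m); i=1+st[1:,4].argmax(); ys,xs=np.where(l==i); e=cv2.fitEllipse(cv2.convexHull(np.c_[xs,ys])) if len(xs)>8 else None
    cap.append(ce[i]); print(st[i],ce[i],e)
P={"UL":((292.4,192),(336.6,163.6)),"UR":((316,145),(420.6,139.4)),"LL":((345,224),(355,233))}
Q={}
for k,(u,v) in P.items(): Q[k],g=tri(a,u,b,v); print(k,Q[k],g)
C,g=tri(a,cap[0],b,cap[1]); print("cap",C,g)
print("lens",np.linalg.norm(Q["UL"]-Q["UR"]),np.linalg.norm(Q["UL"]-Q["LL"]))
y=Q["UL"]-Q["UR"]; x=Q["UL"]-Q["LL"]
y1=np.degrees(np.arctan2(-y[0],y[1])); y2=np.degrees(np.arctan2(x[1],x[0])); slope=np.degrees(np.arctan2(x[2],np.hypot(*x[:2])))
print("yaw",y1,y2,"slope",slope)
yaw=np.radians((y1+y2)/2); X=np.array([np.cos(yaw),np.sin(yaw),0]); Y=np.array([-X[1],X[0],0]); c30,s30=np.cos(np.pi/6),.5
up=X*c30+np.array([0,0,s30]); n=-X*s30+np.array([0,0,c30])
bed=np.mean([Q[k] for k in Q],0)
print("cap height above bed",(C-bed)@n, "bed heights",[(Q[k]-bed)@n for k in Q], "cap in bed y rel UL/UR mid",(C-(Q["UL"]+Q["UR"])/2)@Y, (C-(Q["UL"]+Q["UR"])/2)@up)
# reprojection of predicted things
h=(C-bed)@n
for nm,p in {"cap":C,"handle_bottom":C-.066*n,"target":C-(h-.05)*n,"baraxis_at_bed":C+.09*up-h*n}.items(): print(nm,p,proj(a,p),proj(b,p))
for k in (.06,.09,.12,.15): 
    p=C+.09*up-(h-k)*n; print("bar at",k,proj(a,p),proj(b,p))
E
```

```text
[383 151   7   8  44] [385.8864 154.4773] ((385.8121032714844, 154.3986358642578), (5.8597187995910645, 8.553045272827148), 142.58413696289062)
[420 242  12  11 105] [425.4095 247.3619] ((425.32147216796875, 247.45889282226562), (10.326478004455566, 12.259432792663574), 59.643585205078125)
UL [0.655  0.0208 0.1313] 0.0006949600206439987
UR [ 0.7051 -0.1707  0.1367] 0.00017589174616435753
LL [ 0.5032 -0.0228  0.0428] 0.004429562747637074
cap [ 0.4539 -0.135   0.2674] 0.0014980659045152158
lens 0.1979897909152785 0.18111413558441325
yaw 14.668060656577644 16.012744097836613 slope 29.264219059798908
cap height above bed 0.23277895507644056 bed heights [np.float64(-0.00270530286701152), np.float64(0.0030902772351569276), np.float64(-0.0003849743681454073)] cap in bed y rel UL/UR mid 0.001971733199015584 -0.13593054313884212
cap [ 0.4539 -0.135   0.2674] [[385.6037 154.4558]] [[425.6129 247.7247]]
handle_bottom [ 0.4857 -0.1262  0.2103] [[371.7782 166.2367]] [[413.4564 233.5813]]
target [ 0.542  -0.1108  0.1091] [[349.8587 184.9061]] [[395.8469 213.0765]]
baraxis_at_bed [ 0.6413 -0.0835  0.1108] [[317.1149 176.2543]] [[381.8003 170.4945]]
bar at 0.06 [[326.6648 166.8088]] [[389.2678 177.5959]]
bar at 0.09 [[331.7013 161.8296]] [[393.3578 181.4838]]
bar at 0.12 [[336.924  156.6681]] [[397.7166 185.6261]]
bar at 0.15 [[342.3422 151.3151]] [[402.3719 190.0488]]<stdin>:6: RuntimeWarning: overflow encountered in scalar add
```

```bash
cat >> h.py <<'E'
np.set_printoptions(precision=4,suppress=True)
yaw=np.radians(15.3); X=np.array([np.cos(yaw),np.sin(yaw),0]); Y=np.array([-X[1],X[0],0]); Z=np.array([0,0,1.])
up=X*np.cos(np.pi/6)+Z*.5; n=-X*.5+Z*np.cos(np.pi/6)
CAP=np.array([.4539,-.135,.2674]); BAR=np.array([.6413,-.0835,.1108])
RT=np.c_[-up,np.cross(-n,-up),-n]
from scipy.spatial.transform import Rotation as Ro
def go(p,R=RT):
    s=r.sense(); E=s["ee_rot"]; print("shift mm",1000*E.T@(p-s["tcp_pos"]),"turn",Ro.from_matrix(E.T@R).as_rotvec(),"F",s["wrist_force"],"t",s["time_s"],"J",s["joints"])
E
python3 - <<'E'
from h import *
a=cam("side"); b=cam("top")
for k in (.115,.125,.135,.145):
    P=[BAR+k*n+i*.0225*up+j*.013*Y for i,j in((1,1),(1,-1),(-1,-1),(-1,1))]
    print(k,"side",(proj(a,P)-[285,105]).round(1).tolist(),"top",(proj(b,P)-[330,130]).round(1).tolist())
print("grad",onz(b,(449,165),0),"beaker",onz(b,(466,222),.02),"hard",onz(b,(308,218),.1))
T=BAR+.135*n; print("collartop~",T,"pre",T+n*(.039+.07)); go(T+n*(.039+.07))
E
```

```text
0.115 side [[43.0, 51.3], [45.9, 45.1], [58.9, 53.8], [56.2, 60.1]] top [[58.7, 46.6], [70.9, 43.0], [75.0, 63.1], [63.0, 66.7]]
0.125 side [[44.8, 49.5], [47.7, 43.3], [60.7, 52.1], [58.0, 58.4]] top [[60.1, 47.9], [72.5, 44.3], [76.6, 64.6], [64.4, 68.2]]
0.135 side [[46.5, 47.7], [49.4, 41.5], [62.5, 50.3], [59.8, 56.7]] top [[61.6, 49.3], [74.1, 45.6], [78.2, 66.2], [65.9, 69.8]]
0.145 side [[48.3, 45.9], [51.2, 39.6], [64.3, 48.6], [61.6, 54.9]] top [[63.1, 50.7], [75.7, 47.0], [79.8, 67.8], [67.4, 71.4]]
grad [ 0.6788 -0.2716  0.    ] beaker [ 0.529  -0.2958  0.02  ] hard [0.5362 0.0884 0.1   ]
collartop~ [ 0.5762 -0.1013  0.2277] pre [ 0.5236 -0.1157  0.3221]
shift mm [-417.8621  288.8983  -29.9326] turn [ 0.0508 -0.522   0.1882] F [ 0.5157 -0.2103  0.0959] t 0.4 J [-48.8383  22.05     0.4433  -0.004  -68.4129 -14.8171]
```

```bash
python3 -m pendant '[[[0,0,-50],[0,0,0]],[[0,0,-100],[0,0,0]],[[0,0,-150],[0,0,0]],[[-40,28,-160],[0.01,-0.1,0.04]],[[-80,56,-160],[0.02,-0.2,0.08]],[[-120,84,-160],[0.03,-0.3,0.11]],[[-160,112,-160],[0.04,-0.4,0.15]],[[-200,140,-160],[0.05,-0.5,0.18]],[[-240,168,-160],[0.0508,-0.522,0.1882]],[[-240,168,-160],[0.0508,-0.522,0.1882]]]' 1
python3 - <<'E'
from h import *
T=BAR+.145*n; go(T+n*.109)
E
```

```text
time_s: 1.4
tcp_pos: [0.4185, -0.2986, 0.4531]
ee_rot: [[-0.833, -0.27, 0.484], [-0.233, 0.963, 0.135], [-0.502, -0.0, -0.865]]
wrist_force: [-0.3, -0.3, -0.2]
gripper_width: 0.999
gripper_force: 0.0
shift mm [-64.4077 147.8162 178.8958] turn [0.0028 0.0027 0.0055] F [-0.3456 -0.3279 -0.2081] t 1.4 J [-28.1505   0.3401  -0.6982 -22.0536 -67.7688 -41.6119]
```

```bash
python3 -m pendant '[[[-20,45,0],[0,0,0.005]],[[-40,90,0],[0,0,0.005]],[[-64,130,0],[0.003,0.003,0.005]],[[-64,148,30],[0.003,0.003,0.005]],[[-64,148,75],[0.003,0.003,0.005]],[[-64,148,120],[0.003,0.003,0.005]],[[-64,148,160],[0.003,0.003,0.005]],[[-64,148,179],[0.003,0.003,0.005]],[[-64,148,179],[0.003,0.003,0.005]]]'
python3 - <<'E'
from crop import *
T=BAR+.145*n; go(T+n*.038)
a=cam("side"); crop(a,300,80,125,110,6,"side2.png")
E
```

```text
time_s: 2.3
tcp_pos: [0.5184, -0.1221, 0.3255]
ee_rot: [[-0.842, -0.258, 0.474], [-0.224, 0.966, 0.128], [-0.491, 0.002, -0.871]]
wrist_force: [-0.0, 0.1, 0.7]
gripper_width: 0.999
gripper_force: 0.0
shift mm [-4.7711  4.8888 67.2479] turn [-0.0014 -0.0102 -0.0057] F [-0.0411  0.1394  0.66  ] t 2.3 J [  0.6037   2.862  -20.0503 -11.2936 -39.0119 -68.6378]
```

View pics/side2.png

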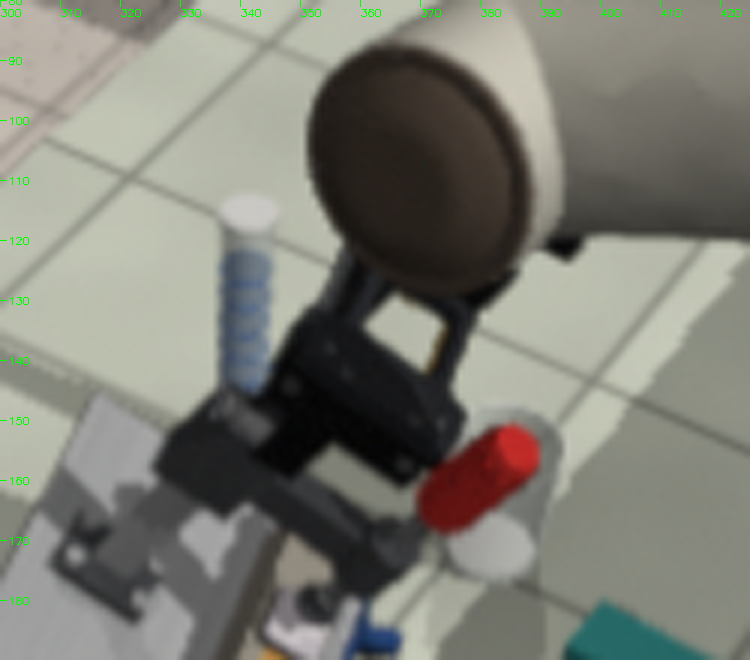

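The side view shows the open fingers straddling the collar line. The collar is at (337,155) and the handle cap at (386,155), with the wrist well clear. Lowering onto the collar.

```bash
python3 -m pendant '[[[-5,5,0],[0,-0.01,-0.005]],[[-5,5,20],[0,-0.01,-0.005]],[[-5,5,40],[0,-0.01,-0.005]],[[-5,5,55],[0,-0.01,-0.005]],[[-5,5,67],[0,-0.01,-0.005]],[[-5,5,67],[0,-0.01,-0.005]],[[-5,5,67],[0,-0.01,-0.005]]]'
python3 - <<'E'
from crop import *
T=BAR+.145*n; go(T+n*.038)
a=cam("side");b=cam("top"); crop(a,300,95,110,100,4,"s3.png");crop(b,350,130,90,100,4,"t3.png")
cv2.imwrite("pics/c3.png",np.hstack([cv2.imread("pics/s3.png"),cv2.imread("pics/t3.png")]))
E
```

```text
time_s: 3.05
tcp_pos: [0.554, -0.1076, 0.2742]
ee_rot: [[-0.831, -0.263, 0.49], [-0.228, 0.965, 0.13], [-0.507, -0.003, -0.862]]
wrist_force: [-0.2, -0.1, -1.2]
gripper_width: 1.002
gripper_force: 0.0
shift mm [3.2632 0.2102 3.7443] turn [-0.0037  0.0078  0.0006] F [-0.2001 -0.1356 -1.2083] t 3.05 J [  2.3207   8.5641 -21.4631 -12.4616 -30.7236 -67.972 ]
```

View pics/c3.png

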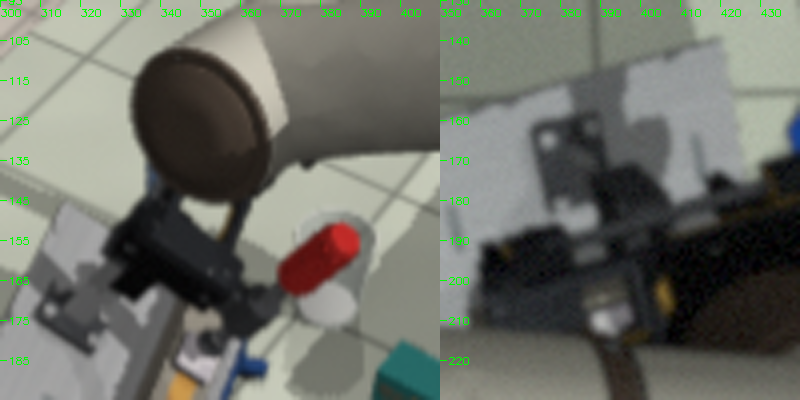

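The picture shows the fingers straddling the collar (side 335,160), with the handle (385,157) clear. Closing the gripper.

```bash
python3 -m pendant '[[[2,0,2],[0,0.006,0]],[[2,0,2],[0,0.006,0]],[[2,0,2],[0,0.006,0]],[[2,0,2],[0,0.006,0]],[[2,0,2],[0,0.006,0]],[[2,0,2],[0,0.006,0]],[[2,0,2],[0,0.006,0]],[[2,0,2],[0,0.006,0]]]' 0
python3 - <<'E'
from h import *
T=BAR+.145*n; go(T+n*.038); s=r.sense(); print((s["tcp_pos"]-BAR)@n, s["wrist_force"]@n, s["ee_rot"].T@s["moment"],s["gripper_width"]*87,s["gripper_force"])
E
```

```text
time_s: 3.95
tcp_pos: [0.5533, -0.1085, 0.2709]
ee_rot: [[-0.834, -0.262, 0.485], [-0.229, 0.965, 0.127], [-0.501, -0.005, -0.865]]
wrist_force: [6.0, -18.3, -7.6]
gripper_width: 0.357
gripper_force: 9.7
shift mm [0.8399 0.9352 1.3767] turn [-0.0051  0.0015  0.0009] F [  6.0392 -18.2879  -7.5828] t 3.95 J [  2.2988   8.7838 -21.6925 -12.233  -30.5966 -68.0868]
0.18438268868261762 -7.066674364154564 [5.6679 2.0302 0.0595] 31.049114683965733 9.667209859471768
```

```bash
python3 -m pendant '[[[0,-1,0],[0,0,0]],[[0,-2,0],[0,0,0]],[[0,-2.5,0],[0,0,0]],[[0,-2.5,0],[0,0,0]],[[0,-2.5,0],[0,0,0]]]'
python3 - <<'E'
from h import *
s=r.sense(); E=s["ee_rot"];print((s["tcp_pos"]-BAR)@n, E.T@s["wrist_force"], E.T@s["moment"],s["gripper_width"]*87,s["gripper_force"])
E
```

```text
time_s: 4.45
tcp_pos: [0.554, -0.1112, 0.2708]
ee_rot: [[-0.835, -0.262, 0.485], [-0.229, 0.965, 0.127], [-0.501, -0.005, -0.865]]
wrist_force: [2.1, -7.3, -2.6]
gripper_width: 0.3
gripper_force: 30.0
0.18436143294285354 [ 1.2216 -7.6227  2.284 ] [ 2.276   1.2571 -0.0138] 26.068878765600026 29.998400202021003
```

```bash
cat > st.py <<'E'
from h import *
s=r.sense(); E=s["ee_rot"];print("h",1000*(s["tcp_pos"]-BAR)@n, "F",E.T@s["wrist_force"],"M", E.T@s["moment"],s["gripper_width"]*87,s["gripper_force"],"err",Ro.from_matrix(E.T@RT).as_rotvec())
E
python3 -m pendant '[[[0,-1.5,0],[0,0,0]],[[0,-1.5,2],[0,0,0]],[[0,-1.5,4],[0,0,0]],[[0,-1.5,6],[0,0,0]],[[0,-1.5,8],[0,0,0]],[[0,-1.5,8],[0,0,0]]]'
python3 st.py
```

```text
time_s: 5.05
tcp_pos: [0.5575, -0.1105, 0.2647]
ee_rot: [[-0.835, -0.263, 0.484], [-0.229, 0.965, 0.129], [-0.501, -0.003, -0.865]]
wrist_force: [-4.4, -2.7, 4.6]
gripper_width: 0.296
gripper_force: 30.0
h 177.29154496877916 F [ 1.9567 -1.4723 -6.5003] M [0.194  1.5913 0.0473] 25.759308234022445 29.998250235803425 err [-0.0031  0.0012  0.0006]
```

```bash
python3 -m pendant '[[[0,0,1],[0,0,0]],[[0,0,2],[0,0,0]],[[0,0,3],[0,0,0]],[[0,0,3],[0,0,0]]]' ; python3 st.py
```

```text
time_s: 5.45
tcp_pos: [0.5588, -0.1101, 0.2623]
ee_rot: [[-0.835, -0.263, 0.484], [-0.229, 0.965, 0.129], [-0.501, -0.003, -0.865]]
wrist_force: [-5.4, -2.4, 5.1]
gripper_width: 0.296
gripper_force: 30.0
h 174.46984619921352 F [ 2.4978 -0.9472 -7.3716] M [0.0911 1.6045 0.0208] 25.779214125840888 29.99849695712328 err [-0.0031  0.0011  0.0006]
```

```bash
python3 -m pendant '[[[0,0,1],[0,0,0]],[[0,0,2],[0,0,0]],[[0,0,3],[0,0,0]],[[0,0,3],[0,0,0]]]' ; python3 st.py
```

```text
time_s: 5.85
tcp_pos: [0.5603, -0.1097, 0.2597]
ee_rot: [[-0.835, -0.263, 0.484], [-0.229, 0.965, 0.129], [-0.501, -0.003, -0.865]]
wrist_force: [-5.8, -1.3, 5.7]
gripper_width: 0.298
gripper_force: 30.0
h 171.45758551279374 F [ 2.271   0.2166 -7.8903] M [0.1497 1.6167 0.0598] 25.967241948977673 29.998335451819003 err [-0.003   0.0011  0.0006]
```

```bash
python3 -m pendant '[[[0,0,1],[0,0,0]],[[0,0,2],[0,0,0]],[[0,0,3],[0,0,0]],[[0,0,3],[0,0,0]]]' ; python3 st.py
```

```text
time_s: 6.25
tcp_pos: [0.5618, -0.1094, 0.2571]
ee_rot: [[-0.835, -0.263, 0.484], [-0.229, 0.965, 0.129], [-0.501, -0.003, -0.865]]
wrist_force: [-5.9, -2.5, 6.8]
gripper_width: 0.297
gripper_force: 30.0
h 168.47497071566733 F [ 2.0689 -0.8753 -9.0244] M [0.1011 1.6007 0.0805] 25.860518095534 29.9984532315284 err [-0.0031  0.0012  0.0006]
```

```bash
python3 -m pendant '[[[0,0,1],[0,0,0]],[[0,0,2],[0,0,0]],[[0,0,2],[0,0,0]]]' ; python3 st.py
```

```text
time_s: 6.55
tcp_pos: [0.5627, -0.1091, 0.2556]
ee_rot: [[-0.835, -0.263, 0.484], [-0.229, 0.965, 0.129], [-0.501, -0.003, -0.866]]
wrist_force: [-5.0, -1.2, 7.6]
gripper_width: 0.298
gripper_force: 30.0
h 166.70470671513897 F [ 0.5899  0.1521 -9.1317] M [-0.0261  1.8148  0.0202] 25.930127089197843 29.99891117680818 err [-0.003  0.001  0.001]
```

```bash
python3 -m pendant '[[[0,0,1],[0,0,0]],[[0,0,1],[0,0,0]],[[0,0,1],[0,0,0]]]' ; python3 st.py
```

```text
time_s: 6.85
tcp_pos: [0.5632, -0.1089, 0.2549]
ee_rot: [[-0.834, -0.263, 0.484], [-0.229, 0.965, 0.129], [-0.501, -0.003, -0.865]]
wrist_force: [-5.9, -1.3, 8.4]
gripper_width: 0.295
gripper_force: 30.0
h 165.81247040854353 F [  1.0331   0.2385 -10.3286] M [-0.0124  1.855   0.0192] 25.667852408566223 29.99913406558335 err [-0.003   0.0012  0.001 ]
```

```bash
python3 -m pendant '[[[0,0,1],[0,0,0]],[[0,0,1],[0,0,0]],[[0,0,1],[0,0,0]]]' ; python3 st.py
```

```text
time_s: 7.15
tcp_pos: [0.5638, -0.1088, 0.2542]
ee_rot: [[-0.834, -0.263, 0.484], [-0.229, 0.965, 0.129], [-0.501, -0.003, -0.865]]
wrist_force: [-7.0, -1.9, 8.1]
gripper_width: 0.296
gripper_force: 30.0
h 164.87718067317698 F [  2.2399   0.0057 -10.6842] M [-0.0042  1.7544  0.1319] 25.76210745614894 29.99886088538915 err [-0.0031  0.0015  0.0011]
```

```bash
python3 -m pendant '[[[0,0,1],[0,0,0]],[[0,0,1.5],[0,0,0]],[[0,0,1.5],[0,0,0]]]' ; python3 st.py
```

```text
time_s: 7.45
tcp_pos: [0.5646, -0.1086, 0.253]
ee_rot: [[-0.834, -0.263, 0.485], [-0.229, 0.965, 0.129], [-0.502, -0.003, -0.865]]
wrist_force: [-6.6, -1.6, 9.0]
gripper_width: 0.298
gripper_force: 30.0
h 163.48819218521263 F [  1.3834   0.1641 -11.1893] M [-0.1244  1.809   0.0739] 25.95855354375748 29.999299510382116 err [-0.0031  0.0018  0.0011]
```

```bash
python3 -m pendant '[[[0,0,1],[0,0,0]],[[0,0,1.5],[0,0,0]],[[0,0,1.5],[0,0,0]]]' ; python3 st.py
```

```text
time_s: 7.75
tcp_pos: [0.5648, -0.1085, 0.2526]
ee_rot: [[-0.834, -0.264, 0.485], [-0.23, 0.965, 0.129], [-0.502, -0.003, -0.865]]
wrist_force: [-10.6, -2.0, 14.9]
gripper_width: 0.3
gripper_force: 30.0
h 162.97101710373306 F [  1.8174   0.7705 -18.3253] M [-0.5208  2.101   0.0231] 26.142786790758063 29.999593044631183 err [-0.0031  0.0018  0.0014]
```

```bash
cat > cap.py <<'E'
from crop import *
def cap():
    a=cam("side"); b=cam("top"); u=[]
    for c in(a,b):
        h=cv2.cvtColor(c["frame"],cv2.COLOR_RGB2HSV); red=(((h[:,:,0]<6)|(h[:,:,0]>174))&(h[:,:,1]>150))
        v=h[:,:,2][red]; m=(red&(h[:,:,2]>cv2.threshold(v,0,255,cv2.THRESH_OTSU)[0])).astype(np.uint8)
        k,l,st,ce=cv2.connectedComponentsWithStats(m); i=1+st[1:,4].argmax(); u.append(ce[i]); print(st[i].tolist(),ce[i])
    P,g=tri(a,u[0],b,u[1]); d=(P-CAP)*1000; print("cap",P,g,"moved up,Y,n",d@up,d@Y,d@n); return a,b
E
python3 - <<'E'
from cap import *
a,b=cap(); crop(a,300,120,110,110,6,"s4.png")
E
```

```text
[378, 153, 7, 7, 37] [380.5946 156.027 ]
[431, 186, 1, 1, 1] [431. 186.]
cap [ 0.54   -0.1847  0.1903] 0.09450096156198017 moved up,Y,n 21.987335971560135 -70.64362581569807 -101.71096241155666
```

View pics/s4.png

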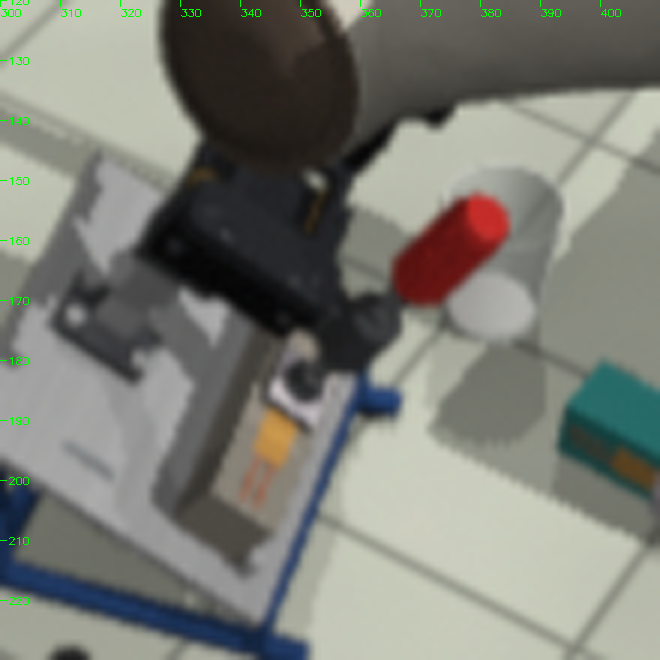

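The side view shows the foot on the plate at (350,183). The cap shift (-5.3,+1.5 px) matches a 21 mm descent plus about 0.055 rad of lift, so the jaw is cocked. Releasing.

```bash
python3 -m pendant '[[[0,0,0],[0,0,0]],[[0,0,0],[0,0,0]],[[0,0,0],[0,0,0]],[[0,0,0],[0,0,0]],[[0,0,0],[0,0,0]],[[0,0,0],[0,0,0]],[[0,0,0],[0,0,0]]]' 0.8; python3 st.py; python3 -m pendant '[[[0,0,-10],[0,0,0]],[[0,0,-40],[0,0,0]],[[0,0,-80],[0,0,0]],[[0,0,-125],[0,0,0]],[[0,0,-170],[0,0,0]],[[0,0,-170],[0,0,0]],[[0,0,-170],[0,0,0]]]' 
python3 - <<'E'
from cap import *
cap()
E
```

```text
time_s: 8.55
tcp_pos: [0.5658, -0.1084, 0.2499]
ee_rot: [[-0.835, -0.263, 0.484], [-0.229, 0.965, 0.129], [-0.501, -0.003, -0.866]]
wrist_force: [-0.3, -0.4, 0.0]
gripper_width: 0.78
gripper_force: 0.0
h 160.15603707063607 F [ 0.3586 -0.3163 -0.2453] M [ 0.0153  1.0618 -0.0137] 67.87498904809833 0.0 err [-0.0032  0.0008  0.0002]
time_s: 9.25
tcp_pos: [0.4827, -0.1306, 0.3992]
ee_rot: [[-0.833, -0.262, 0.488], [-0.228, 0.965, 0.129], [-0.504, -0.004, -0.863]]
wrist_force: [-0.4, 0.5, -0.2]
gripper_width: 0.8
gripper_force: 0.0
[378, 153, 7, 7, 37] [380.5946 156.027 ]
[420, 233, 8, 13, 76] [423.5789 239.3158]
cap [ 0.4696 -0.1366  0.2513] 0.0024758039265349832 moved up,Y,n 4.693144305215625 -5.648693998432994 -21.357833000858292
```

```bash
python3 -m pendant '[[[0,30,-10],[0,0,-0.14]],[[0,60,-20],[0,0,-0.28]],[[0,90,-20],[0,0,-0.42]],[[0,120,-20],[0,0,-0.56]],[[0,150,-20],[0,0,-0.7]],[[0,150,-20],[0,0,-0.84]],[[0,150,-20],[0,0,-0.98]],[[0,150,-20],[0,0,-1.12]],[[0,150,-20],[0,0,-1.26]],[[0,150,-20],[0,0,-1.4]]]' 1
python3 - <<'E'
from cap import *
a,b=cap(); s=r.sense(); print(s["joints"])
crop(b,360,170,90,90,4,"t5.png");crop(a,310,120,100,90,4,"s5.png")
cv2.imwrite("pics/c5.png",np.hstack([cv2.imread("pics/s5.png"),cv2.imread("pics/t5.png")]))
E
```

```text
time_s: 10.35
tcp_pos: [0.4344, 0.0121, 0.4122]
ee_rot: [[0.122, -0.868, 0.481], [-0.989, -0.068, 0.128], [-0.078, -0.491, -0.867]]
wrist_force: [0.6, 0.0, 0.8]
gripper_width: 0.999
gripper_force: 0.0
[377, 155, 6, 7, 23] [379.3043 158.    ]
[416, 235, 12, 12, 111] [421.5676 240.6937]
cap [ 0.469  -0.1328  0.247 ] 0.0010594779473875131 moved up,Y,n 2.8827963593164725 -1.8689526651854438 -25.27777819306893
[ 26.274  -13.6072 -29.1659   7.9371 -45.3426 -24.9004]
```

View pics/c5.png

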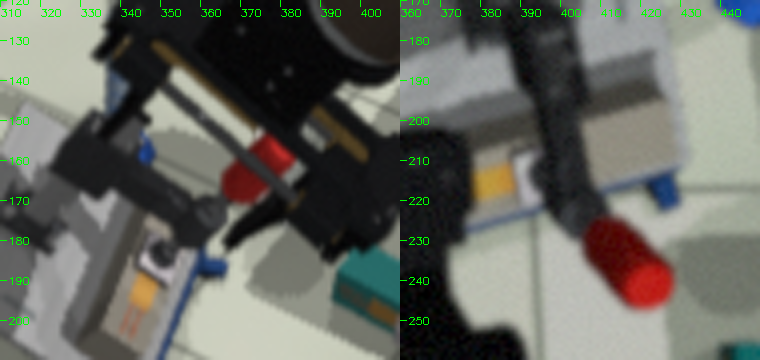

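The side crop shows the gripper partly hiding the handle (375,160). The top crop shows the handle clean, with its cap at (421.6,240.7). I'll use the earlier unobstructed side pixel (380.6,156.0).

```bash
python3 - <<'E'
from h import *
a=cam("side"); b=cam("top"); P,g=tri(a,(380.595,156.027),b,(421.568,240.694)); d=(P-CAP)*1000; print("cap",P,g,"moved up,Y,n",d@up,d@Y,d@n)
go(P+n*.113)
E
python3 -m pendant '[[[0,0,0],[0,0,-0.14]],[[0,0,0],[0,0,-0.28]],[[0,0,0],[0,0,-0.42]],[[0,0,0],[0,0,-0.56]],[[0,0,0],[0,0,-0.7]],[[0,0,0],[0,0,-0.84]],[[0,0,0],[0,0,-0.98]],[[0,0,0],[0,0,-1.12]],[[0,0,0],[0,0,-1.26]],[[0,0,0],[0,0,-1.4]]]'
python3 -m pendant '[[[0,0,0],[0,0,-0.14]],[[0,0,0],[0,0,-0.28]],[[0,0,0],[0,0,-0.42]],[[0,0,0],[0,0,-0.56]],[[0,0,0],[0,0,-0.7]],[[0,0,0],[0,0,-0.84]],[[0,0,0],[0,0,-0.98]],[[0,0,0],[0,0,-1.12]],[[0,0,0],[0,0,-1.26]],[[0,0,0],[0,0,-1.4]]]'
python3 -c "
from h import *
print(r.sense()['joints'])"
```

```text
cap [ 0.4669 -0.1311  0.2574] 0.0018762386414036263 moved up,Y,n 6.764111532089396 0.37295160716585346 -15.42571172108668
shift mm [158.5945  56.8133  19.0357] turn [-0.0019 -0.0036  1.3976] F [-0.3966  0.7518 -0.0431] t 10.55 J [ 26.2621 -13.6412 -29.1425   7.9379 -45.3439 -25.0552]
time_s: 11.55
tcp_pos: [0.4344, 0.0118, 0.4135]
ee_rot: [[0.875, -0.03, 0.483], [-0.105, -0.986, 0.129], [0.473, -0.163, -0.866]]
wrist_force: [0.1, 0.3, 1.5]
gripper_width: 1.0
gripper_force: 0.0
time_s: 12.55
tcp_pos: [0.4344, 0.0118, 0.4135]
ee_rot: [[0.178, 0.857, 0.483], [0.954, -0.271, 0.129], [0.241, 0.438, -0.866]]
wrist_force: [0.1, 0.3, 0.5]
gripper_width: 1.001
gripper_force: 0.0
[ 26.2489 -13.6884 -29.1174   7.944  -45.3444 135.7271]
```

```bash
cat >> h.py <<'E'
HC=np.array([.4669,-.1311,.2574])-.0015*Y
zt=-(n+.03*up); zt/=np.linalg.norm(zt)
def lv():  # turn that aligns tool z with the screw, keeping roll
    E=r.sense()["ee_rot"]; w=np.cross(E[:,2],zt); return Ro.from_rotvec(w*np.arcsin(np.linalg.norm(w))/max(np.linalg.norm(w),1e-9)).as_matrix()@E
E
python3 - <<'E'
from h import *
go(HC-zt*.113,lv())
E
```

```text
shift mm [-168.1595    2.0322   19.5478] turn [ 0.0277 -0.0115 -0.    ] F [0.0646 0.2963 0.4615] t 12.55 J [ 26.2489 -13.6884 -29.1174   7.944  -45.3444 135.7271]
```

```bash
python3 -m pendant '[[[-40,0,0],[0.028,-0.011,0]],[[-80,0,0],[0.028,-0.011,0]],[[-120,1,0],[0.028,-0.011,0]],[[-155,2,10],[0.028,-0.011,0]],[[-168,2,19.5],[0.028,-0.011,0]],[[-168,2,19.5],[0.028,-0.011,0]],[[-168,2,19.5],[0.028,-0.011,0]]]'
python3 - <<'E'
from cap import *
go(HC-zt*.033,lv())
a=cam("side");b=cam("top");crop(b,370,180,90,90,4,"t6.png");crop(a,335,100,100,90,4,"s6.png")
cv2.imwrite("pics/c6.png",np.hstack([cv2.imread("pics/s6.png"),cv2.imread("pics/t6.png")]))
E
```

```text
time_s: 13.25
tcp_pos: [0.4153, -0.1466, 0.3569]
ee_rot: [[0.188, 0.869, 0.457], [0.954, -0.272, 0.126], [0.234, 0.412, -0.881]]
wrist_force: [-1.0, -0.6, 0.1]
gripper_width: 1.002
gripper_force: 0.0
shift mm [-0.0942  0.3635 80.1909] turn [-0.0002 -0.0006 -0.    ] F [-0.9726 -0.5861  0.1423] t 13.25 J [ -3.6931  -7.7291 -24.6081 -12.2566 -46.8209 175.8551]
```

View pics/c6.png

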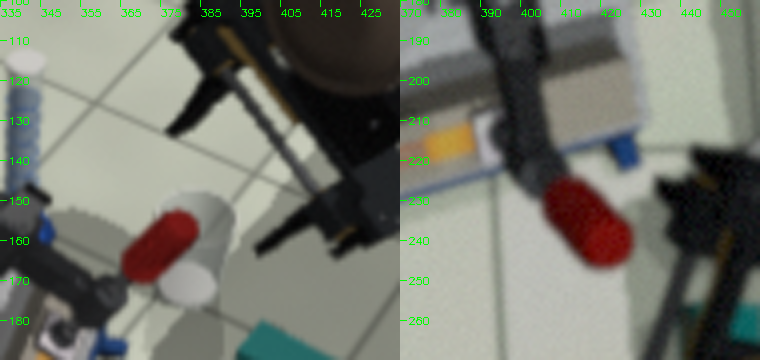

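The side crop shows the fingertips at (377,131) and (400,162). Their midpoint is on the line of the handle axis above the cap (381,156). Descending.

```bash
python3 -m pendant '[[[0,0,0],[0,0,0.15]],[[0,0,20],[0,0,0.15]],[[0,0,40],[0,0,0.15]],[[0,0,60],[0,0,0.15]],[[0,0,75],[0,0,0.15]],[[0,0.4,80],[0,0,0.15]],[[0,0.4,80],[0,0,0.15]],[[0,0.4,80],[0,0,0.15]]]'
python3 st.py
python3 -m pendant '[[[0,0,0],[0,0,0]],[[0,0,0],[0,0,0]],[[0,0,0],[0,0,0]],[[0,0,0],[0,0,0]],[[0,0,0],[0,0,0]],[[0,0,0],[0,0,0]]]' 0.37
python3 st.py;python3 -c "
from h import *
go(HC-zt*.033,lv())"
```

```text
time_s: 14.15
tcp_pos: [0.4525, -0.136, 0.288]
ee_rot: [[0.312, 0.832, 0.459], [0.904, -0.409, 0.126], [0.293, 0.376, -0.879]]
wrist_force: [0.1, -0.4, 0.0]
gripper_width: 1.001
gripper_force: 0.0
h 251.47935423370336 F [-0.3577  0.2498 -0.0649] M [ 0.7661 -0.666  -0.074 ] 87.09235045910357 0.0 err [-0.03   -0.0156 -2.2316]
time_s: 14.75
tcp_pos: [0.4522, -0.1365, 0.287]
ee_rot: [[0.314, 0.832, 0.458], [0.903, -0.41, 0.126], [0.293, 0.374, -0.88]]
wrist_force: [0.6, -0.2, -0.3]
gripper_width: 0.541
gripper_force: 0.0
h 250.8063980983369 F [-0.078   0.4064  0.5362] M [ 0.8346 -0.7402 -0.0533] 47.04437106426043 0.0 err [-0.0316 -0.0165 -2.2329]
shift mm [-0.3388 -0.0935  0.4805] turn [ 0.0006 -0.0014 -0.    ] F [ 0.5592 -0.1695 -0.3427] t 14.75 J [ -1.8523  -0.6735 -28.373  -13.9136 -35.8381 168.6054]
```

```bash
python3 -m pendant '[[[0,0,0],[0,0,0]],[[0,0,0],[0,0,0]],[[0,0,0],[0,0,0]],[[0,0,0],[0,0,0]]]'
python3 st.py
```

```text
time_s: 15.15
tcp_pos: [0.4522, -0.1364, 0.287]
ee_rot: [[0.314, 0.832, 0.458], [0.903, -0.41, 0.126], [0.293, 0.374, -0.88]]
wrist_force: [0.3, 1.4, 1.1]
gripper_width: 0.375
gripper_force: 0.0
h 250.74706951317663 F [ 1.6548  0.0766 -0.6427] M [ 0.8367 -0.7724 -0.0124] 32.586002938511044 0.0 err [-0.0317 -0.0166 -2.2329]
```

```bash
python3 -m pendant '[[[0,0,0],[0,0,0]],[[0,0,0],[0,0,0]],[[0,0,0],[0,0,0]]]' 0
python3 st.py
```

```text
time_s: 15.45
tcp_pos: [0.4519, -0.1364, 0.2869]
ee_rot: [[0.314, 0.832, 0.457], [0.903, -0.41, 0.126], [0.293, 0.374, -0.88]]
wrist_force: [-1.7, -0.3, 0.1]
gripper_width: 0.335
gripper_force: 30.0
h 250.7714659843749 F [-0.8074 -1.2593 -0.9101] M [ 1.0308 -0.7556 -0.0873] 29.10444388714721 29.99447865789989 err [-0.0321 -0.0172 -2.2329]
```

```bash
python3 -m pendant '[[[0,0,0.1],[0,0,0.14]],[[0,0,0.2],[0,0,0.28]],[[0,0,0.3],[0,0,0.42]],[[0,0,0.4],[0,0,0.56]],[[0,0,0.4],[0,0,0.7]],[[0,0,0.5],[0,0,0.84]],[[0,0,0.6],[0,0,0.98]],[[0,0,0.7],[0,0,1.12]],[[0,0,0.8],[0,0,1.26]],[[0,0,0.9],[0,0,1.4]]]'
python3 st.py; python3 -c "
from h import *
print(r.sense()['joints'])"
```

```text
time_s: 16.45
tcp_pos: [0.4537, -0.1375, 0.2869]
ee_rot: [[0.871, -0.172, 0.461], [-0.255, -0.959, 0.123], [0.421, -0.225, -0.879]]
wrist_force: [2.4, -7.4, -2.0]
gripper_width: 0.336
gripper_force: 30.1
h 250.1230215807944 F [3.1333 7.128  1.968 ] M [-2.7026 -0.1423 -0.1169] 29.21146129869617 30.05560293328017 err [ 0.0342 -0.0125  2.6461]
[ -1.8945  -0.5456 -28.3611 -13.7684 -35.5341  88.1054]
```

```bash
python3 -m pendant '[[[0,0.5,0.1],[0,0,0.14]],[[0,1,0.2],[0,0,0.28]],[[0,1,0.3],[0,0,0.42]],[[0,1,0.4],[0,0,0.56]],[[0,1,0.4],[0,0,0.7]],[[0,1,0.5],[0,0,0.84]],[[0,1,0.6],[0,0,0.98]],[[0,1,0.7],[0,0,1.12]],[[0,1,0.8],[0,0,1.26]],[[0,1,0.9],[0,0,1.4]]]'
python3 st.py; python3 -c "
from h import *
print(r.sense()['joints'])"
```

```text
time_s: 17.45
tcp_pos: [0.4519, -0.139, 0.2852]
ee_rot: [[-0.022, -0.89, 0.456], [-0.989, 0.087, 0.123], [-0.149, -0.448, -0.881]]
wrist_force: [-5.6, -8.8, 2.9]
gripper_width: 0.336
gripper_force: 30.0
h 249.6561681530106 F [ 8.3611  2.9409 -6.1706] M [-1.9835  3.115  -0.0932] 29.19660856484392 30.01177751168143 err [ 0.018  -0.0287  1.2462]
[ -2.1227  -0.4727 -28.4537 -13.8301 -35.7053   8.168 ]
```

```bash
python3 -m pendant '[[[0.5,0.3,-0.2],[0,0,0.14]],[[1,0.5,-0.4],[0,0,0.28]],[[1.2,0.5,-0.3],[0,0,0.42]],[[1.2,0.5,-0.2],[0,0,0.56]],[[1.2,0.5,-0.2],[0,0,0.7]],[[1.2,0.5,-0.1],[0,0,0.84]],[[1.2,0.5,-0.1],[0,0,0.98]],[[1.2,0.5,0],[0,0,1.12]],[[1.2,0.5,0],[0,0,1.26]],[[1.2,0.5,0],[0,0,1.4]]]'
python3 st.py; python3 -c "
from h import *
print(r.sense()['joints'])"
```

```text
time_s: 18.45
tcp_pos: [0.4502, -0.1389, 0.284]
ee_rot: [[-0.882, -0.13, 0.453], [-0.082, 0.989, 0.125], [-0.464, 0.074, -0.883]]
wrist_force: [-8.0, -2.6, 3.8]
gripper_width: 0.333
gripper_force: 30.0
h 249.40760464754473 F [ 5.4926 -1.254  -7.2444] M [ 0.6551  2.6557 -0.1649] 28.99511644736041 29.981533018872142 err [-0.0012 -0.0343 -0.1547]
[ -2.2625  -0.4744 -28.4878 -14.1328 -35.9217 -71.7268]
```

```bash
python3 -m pendant '[[[0.3,0,-0.2],[0,0,0.14]],[[0.7,0,-0.4],[0,0,0.28]],[[0.7,0,-0.4],[0,0,0.42]],[[0.7,0,-0.3],[0,0,0.56]],[[0.7,0,-0.3],[0,0,0.7]],[[0.7,0,-0.3],[0,0,0.84]],[[0.7,0,-0.3],[0,0,0.98]],[[0.7,0,-0.3],[0,0,1.12]],[[0.7,0,-0.2],[0,0,1.26]],[[0.7,0,-0.2],[0,0,1.4]]]'
python3 st.py; python3 -m pendant '[[[0,0,0],[0,0,0.1]],[[0,0,0],[0,0,0.2]],[[0,0,0],[0,0,0.2]]]'; python3 st.py; python3 -c "
from h import *
print(r.sense()['joints'])"
```

```text
time_s: 19.45
tcp_pos: [0.4512, -0.1375, 0.2844]
ee_rot: [[-0.279, 0.845, 0.456], [0.96, 0.248, 0.128], [-0.005, 0.474, -0.881]]
wrist_force: [-0.9, 5.4, 1.7]
gripper_width: 0.338
gripper_force: 30.0
h 249.13409080789143 F [ 5.4057  1.3545 -1.2097] M [ 0.9771  1.5948 -0.2694] 29.439699259147297 29.992137593217194 err [-0.021  -0.0261 -1.5547]
time_s: 19.75
tcp_pos: [0.4516, -0.1373, 0.2846]
ee_rot: [[-0.109, 0.883, 0.457], [0.99, 0.056, 0.128], [0.088, 0.466, -0.88]]
wrist_force: [0.1, 4.8, 1.5]
gripper_width: 0.341
gripper_force: 30.0
h 249.09134839298548 F [ 4.8473  1.0589 -0.6438] M [ 1.176   1.4446 -0.2127] 29.63866662087738 30.01036976929754 err [-0.0233 -0.0238 -1.7508]
[  -2.1273   -0.483   -28.3978  -14.3606  -35.764  -163.1337]
```

```bash
python3 -m pendant '[[[0,0,0],[0,0,0]],[[0,0,0],[0,0,0]],[[0,0,0],[0,0,0]],[[0,0,0],[0,0,0]],[[0,0,0],[0,0,0]],[[0,0,0],[0,0,0]],[[0,0,0],[0,0,0]],[[0,0,0],[0,0,0]]]' 1
python3 st.py; python3 -m pendant '[[[0,0,-10],[0,0,0]],[[0,0,-40],[0,0,0]],[[0,0,-80],[0,0,0]],[[0,0,-120],[0,0,0]],[[0,0,-150],[0,0,0]],[[0,0,-150],[0,0,0]],[[0,0,-150],[0,0,0]]]'
python3 - <<'E'
from cap import *
a,b=cap();crop(b,345,150,100,100,4,"t7.png");crop(a,290,130,100,100,4,"s7.png")
cv2.imwrite("pics/c7.png",np.hstack([cv2.imread("pics/s7.png"),cv2.imread("pics/t7.png")]))
E
```

```text
time_s: 20.55
tcp_pos: [0.4517, -0.1384, 0.2846]
ee_rot: [[-0.109, 0.882, 0.458], [0.99, 0.057, 0.126], [0.085, 0.467, -0.88]]
wrist_force: [0.6, 0.4, -0.2]
gripper_width: 0.955
gripper_force: 0.0
h 249.23630406985896 F [0.3618 0.4144 0.5248] M [ 1.0314 -0.3512 -0.0172] 83.08238725625407 0.0 err [-0.0245 -0.0216 -1.7498]
time_s: 21.25
tcp_pos: [0.3824, -0.1573, 0.4175]
ee_rot: [[-0.109, 0.881, 0.46], [0.99, 0.056, 0.126], [0.085, 0.469, -0.879]]
wrist_force: [0.1, -0.2, -0.1]
gripper_width: 0.997
gripper_force: 0.0
[379, 154, 5, 7, 26] [380.9615 157.2308]
[406, 224, 21, 22, 284] [416.0951 234.5669]
cap [ 0.4713 -0.1248  0.257 ] 0.017823621594153304 moved up,Y,n 11.698841364709516 5.203839170013562 -18.739315130210993
```

View pics/c7.png

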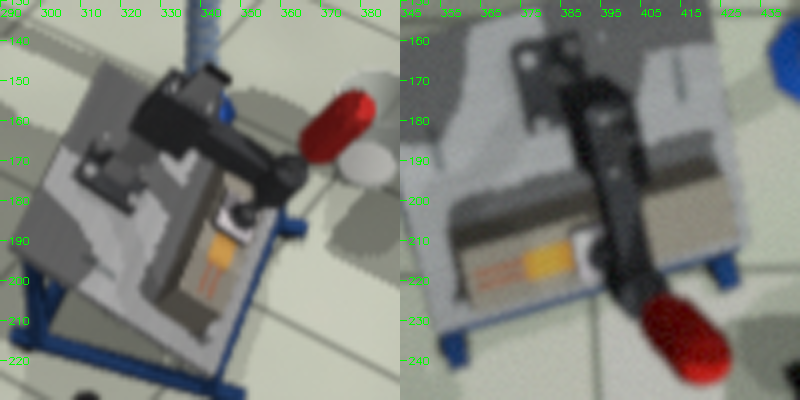

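The last view shows the foot square on the plate (side 350,183), the jaw holding by itself, the prism in place and the gripper clear. The end torque was about 0.2 N m, so the screw is bearing hard. Handing in.

```bash
python3 -c "
from station import r
print(r.finish_job())"
```

```text
the job is handed in; nothing more can be done
None
```

I pressed the jaw down until it bound on the bar, turned the screw about 0.95 turn clockwise, let go, and handed the job in at about 21 s. The hand-in gave no verdict. I could not measure the force on the plate, which I estimate at about 40 N from the turn and the 0.2 N m end torque.

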